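Strike a punch mark, index the punch carriage one hole on and hold its pin home

TASK

Pick up the soft-faced mallet and, with a brisk blow of its face, drive the spring-return punch of the marking jig right down onto the flat bar; then put the mallet down on the bench, clear of the jig. Next pull up the black knob of the carriage's lock plunger, slide the carriage along the rail to the very next hole towards the unmarked end of the flat bar (the robot's left) and let the pin drop fully home in it. Finish there with the fingers still holding the knob and the pin fully home, ready for the next blow, and leave everything else on the bench where it is.

Things in the scene. Friction and masses are not known exactly. Their poses are not given: they have to be found in the camera images.
- jig: Marking jig bolted to the bench: dark base plate 125 (x) by 310 (y) by 12 mm. Origin on the bench under it; plate spans x -65..+60 mm. Its y axis runs along the rail (at yaw 0 to the robot's left) and is the way the carriage must go; z up. Rail: steel bar 32 mm wide at x = +30 mm, top 46 mm above the bench, six 12 mm holes 40 mm apart, y = -100 to 100 mm; grey end blocks at y = +-141 mm, 60 mm high
- flat_bar (a point): Middle of the top face of the aluminium flat bar 40 x 300 x 6 mm being marked, 18 mm above the bench, parallel to the rail on the robot's side of it (jig x = -35 mm), under a strap clamp 33 mm high at each end. Two dark punch marks already struck on its right half, at jig y = -100 and -60 mm
- hole_now (a point): Middle of the mouth of the rail hole in which the pin sits at the start (46 mm above the bench, hidden under the carriage)
- hole_next (a point): Middle of the mouth of the rail hole to go to, 40 mm further along the jig's y axis
- carriage (a joint): Travel of the carriage along the jig's +y, m: 0 at the start hole, 0.040 over the next one; free range -0.078 to 0.118 once the pin is clear. An aluminium sleeve 52 x 60 mm round the rail, top 58 mm above the bench, with an arm towards the robot that carries the punch. Slides with about 2 N of friction; the pin has 1.5 mm play each way in a hole
- plunger (a joint): Lift of the lock plunger, m: 0 pin fully home (10 mm deep in the bar), 0.010 pin nose resting on top of the bar or just clear of it, 0.014 fully pulled. Sprung downwards: about 6 N at 0, 12 N at 0.012. The pin is 9 mm thick with a round nose
- knob_center (a point): Centre of the plunger's black pull knob, an upright cylinder 26 mm diameter and 22 mm high on top of the carriage, over the pin; 87 mm above the bench when the pin is home, rises with the plunger. Beneath it a fixed boss 22 mm in diameter reaches up to 73 mm above the bench
- punch (a joint): How far the punch is driven down, m: 0 up at rest, 0.015 point on the flat bar. Spring return: about 4 N at 0, 8 N at 0.015
- punch_top (a point): Middle of the top of the punch's steel head (22 mm diameter), on the carriage arm, 65 mm from the knob towards the robot (the jig's -x); 105 mm above the bench at rest
- mallet_head (a point): Centre of the head of the soft-faced mallet (loose, about 0.45 kg): upright cylinder 74 mm long, 42 mm diameter at its white faces. Stands on its lower face, this point 37 mm above the bench. Its x axis runs along the handle, from the handle's end to the head; z is the head's axis. Told from the other hammer by its white round faces and level handle
- mallet_grip (a point): Centre of the mallet's handle where to grip it, 68 mm from the head's axis along its -x, 37 mm above the bench as it stands. The handle is a level wooden bar 24 mm wide, 28 mm high, reaching 210 mm from the head's axis. Axes as mallet_head. Centre of mass about 10 mm from the head's axis, on the handle's side
- gear: Bystander: steel gear 93 mm diameter, 38 mm high, lying flat; origin at its underside's centre
- oil_bottle: Bystander: grey bottle 60 mm diameter, 160 mm high, standing; origin under its centre
- hammer: Bystander: steel-headed hammer lying flat, 290 mm long; origin under its middle
- spanner: Bystander: steel spanner lying flat, 200 mm long; origin under its middle
- vblock: Bystander: dark V-block 50 x 75 x 42 mm; origin under its centre
- caliper: Bystander: caliper lying flat, 230 mm long; origin under its middle
- parts_tray: Bystander: open steel tray 100 x 150 x 35 mm; origin under its centre

How it is judged:
By the outcome, as a careful person would: the job done as asked, in the order asked, and still so for the second after the job is handed in, while the arm keeps its last pose, push and grip.
It also fails if it takes over 45 s, if anything falls off the work surface, if the arm or the gripper's body presses on something with over 40 N, if the wrist force passes 120 N, or if a joint passes its speed limit or range.

ROBOT

A 6-joint arm with a two-finger parallel gripper is mounted at the origin on the work surface. World frame = base frame: x ahead of the robot, y to its left, z up, the work surface at z = 0. Lengths are in m, angles in rad, forces in N, time in s.
With the tool pointing down it reaches from about 0.4 to 0.825 m from the base axis. Payload 7 kg.
Tool frame: the origin (TCP) lies midway between the tips of the shut fingers; the grasp point (between the pads) lies 19 mm behind it; z points along the fingers, y is the line along which they close (so a half turn about z gives the same grasp; the last joint's range is limited). The gripper opens to 88 mm and grips with 3 to 60 N. Pads are 19 mm wide; open, the fingers measure 130 mm over their backs; the gripper's body (78 mm by 193 mm) begins 47 mm behind the grasp point.
Start: joints at [1.616, 0.359, 0.012, 0, -1.224, -0.288], TCP at [0.162, 0.655, 0.227] pointing down, gripper open.
Joint ranges: [-3.07, 3.07], [-1.43, 2.12], [-1.02, 1.25], [-3.03, 1.67], [-3.05, -0], [-3.03, 3.03]. Speed limits (rad/s): [2.39, 2.39, 3.01, 3.14, 3.14, 3.14].

INTERFACE

Orientations are given as [roll, pitch, yaw] about the fixed x, y, z axes, in that order (R = Rz(yaw) Ry(pitch) Rx(roll)).
In Python, from station import arm gives the robot as it stands.
- The arm moves only by the tool servo_tool, never from a script. Its argument "deltas" is a list of rows, each a list of 7 numbers: the closure, from -1 (fully open) to 1 (shut), then the shift along the tool's x, y, z in mm, then the turn, a rotation vector about the tool's x, y, z in degrees. In form: [[gripper, x, y, z, ax, ay, az], ...]. A call has 1 to 20 rows; each row shifts and turns the commanded pose from where the row before left it, along the tool's axes as they then stand; what a row does not reach is not made up. A row lasts 1/12 s, in which the tool goes at most 41.7 mm and 7.16 degrees, less where a joint would pass 70% of its speed; a pose out of reach is approached as far as the arm can. A call is refused whole if a number of a shift passes 41.7 or a number of a turn 7.16, either way. A call with a gripper value outside its range is refused whole. The fingers move at their own pace and stop on an object; "squeeze" is the grip in N (left out, the last holds). Time passes only in rows, so rows that do not move let the fingers close. It gives the time, the measured TCP pose, the force, the opening and the grip force at its end, in the units of the state.
- arm.get_state(): the state, without advancing time (a new reading comes with each control period).
- arm.grab_frame(name): name is "scene" or "top" or "wrist"; returns a dict with "color" (400x640x3 uint8, red, green, blue), "K" (3x3 intrinsics, pixels), "position" and "orientation" of the camera in the world. Camera axes: x right, y down, z forward; pixel columns grow to the right and rows downward; lengths in m; the calibration is good to about 2 mm. A picture is of the moment at which its call begins. There is no depth.
- arm.job_done(): hands the job in; it is judged then, once.
Trained networks look in a picture, given as the dict that the camera call returned (one of the last four; its "shot" number tells which), for a name from the list of things; names that differ only in an ending like _2 or _b are one class to them, and where a whole thing is asked for, a point or a joint stands for the part that bears it (a point fixed in the world has none). Each returns a list of dicts, best first, with "conf" (0 to 1); they miss things now and then, are a little off and sometimes report something else, mostly with a low value. They report only what shows in the picture. A call takes as long as a camera call.
- arm.recognise(query, picture): "at" ([x, y, z] in m, in the coordinates of the camera as it stood for that picture, good to about 4 mm: the middle of the surface that is visible of it).
The state is a dict: "t": time; "q": joint angles; "qd": joint speeds; "joint_efforts": joint torques, N m; "eef_pos": TCP position; "ee_rot": TCP orientation; "force": force on the tool from outside, world axes, zero at the start; "moment": the same for the moment, N m; "width": finger opening in m; "gripper_force": force on a finger pad.
Only numpy, scipy, OpenCV 4.12 (cv2) and the standard library are available. Lean on these libraries where they do the work, as an engineer would, in place of code of your own. Each camera call takes 0.05 s, during which the arm holds its last target. There are 200 camera calls.

## Working session

There is one attempt and no reset: what is moved stays moved. The work goes in short steps, Python scripts to look and compute and a tool call to move; the robot and the scene stay as the last step left them, time stands still between calls to the robot, and variables do not carry over. Pictures are saved under pics/ and viewed, at most 10 in all, crops included, and the job is handed in when it is done.

Besides the shell and the picture viewer there is one more tool, called after "Emit:" as name(argument=value, ...) on one line, values as JSON. servo_tool: Moves the arm, as the interface text tells. Its arguments: {"type":"object","properties":{"deltas":{"type":"array","items":{"type":"array","items":{"type":"number"}}},"squeeze":{"type":"number"}},"required":["deltas"]}

```bash
mkdir -p pics
cat > h.py <<'E'
from station import arm
import numpy as np, cv2
from scipy.spatial.transform import Rotation as R
def Rc(f):
    o=np.array(f["orientation"],float)
    return o if o.shape==(3,3) else R.from_euler('xyz',o).as_matrix()
def w(f,p): return Rc(f)@np.array(p)+np.array(f["position"])
def ray(f,u,v,z):
    d=Rc(f)@np.linalg.inv(f["K"])@np.array([u,v,1.]); c=np.array(f["position"])
    return c+d*(z-c[2])/d[2]
def proj(f,P):
    p=np.array(f["K"])@Rc(f).T@(np.array(P)-np.array(f["position"])); return p[:2]/p[2]
def save(f,n): cv2.imwrite("pics/"+n,np.ascontiguousarray(f["color"][:,:,::-1]))
E
python3 - <<'E'
from h import *
s=arm.get_state(); print({k:np.round(s[k],3) for k in s})
for n in("top","scene"):
    f=arm.grab_frame(n); save(f,n+"0.png"); print(n,f["position"],f["orientation"])
    for q in("jig","mallet_head","mallet_grip","knob_center","punch_top","gear","oil_bottle","hammer","spanner","vblock","caliper","parts_tray"):
        for r in arm.recognise(q,f)[:2]: print(q,round(r["conf"],2),w(f,r["at"]).round(3))
E
```

```text
{'t': np.float64(0.0), 'q': array([ 1.616,  0.359,  0.011, -0.   , -1.224, -0.288]), 'qd': array([-0.001,  0.   , -0.   , -0.003, -0.001, -0.002]), 'joint_efforts': array([-0.0000e+00, -5.8272e+01,  2.9306e+01,  6.9970e+00,  7.0000e-03,
       -0.0000e+00]), 'eef_pos': array([0.162, 0.655, 0.226]), 'ee_rot': array([ 3.14 , -0.   , -0.243]), 'force': array([-0.517,  0.456,  0.422]), 'moment': array([-0.008, -0.032,  0.051]), 'gripper_force': np.float64(0.0), 'width': np.float64(0.088)}
top [0.46624325 0.00737629 1.44121582] [-3.03604295 -0.01092027 -1.57951629]
jig 0.67 [0.622 0.038 0.016]
mallet_head 0.62 [ 0.435 -0.298  0.048]
mallet_grip 0.92 [ 0.434 -0.294  0.051]
mallet_grip 0.51 [0.769 0.045 0.007]
gear 0.65 [0.44  0.129 0.028]
gear 0.23 [0.646 0.011 0.096]
oil_bottle 0.65 [0.667 0.363 0.109]
hammer 0.6 [0.548 0.504 0.024]
spanner 0.68 [ 0.774 -0.162  0.04 ]
spanner 0.61 [ 0.55  -0.437  0.011]
vblock 0.69 [ 0.774 -0.16   0.042]
vblock 0.67 [0.62  0.042 0.015]
caliper 0.81 [0.767 0.043 0.005]
parts_tray 0.88 [ 0.664 -0.388  0.004]
scene [ 1.48468415 -0.29810969  1.07146659] [-2.35733554  0.01691518  1.21260722]
jig 0.93 [0.653 0.029 0.028]
jig 0.7 [0.659 0.015 0.099]
mallet_head 0.66 [ 0.444 -0.294  0.05 ]
mallet_head 0.24 [0.65  0.03  0.024]
mallet_grip 0.88 [ 0.443 -0.293  0.045]
mallet_grip 0.36 [0.65  0.029 0.027]
knob_center 0.58 [0.656 0.015 0.1  ]
knob_center 0.44 [0.649 0.03  0.024]
punch_top 0.59 [0.591 0.028 0.102]
gear 0.9 [0.456 0.126 0.035]
gear 0.56 [0.651 0.03  0.03 ]
oil_bottle 0.73 [0.695 0.36  0.079]
oil_bottle 0.32 [ 0.555 -0.437  0.005]
hammer 0.72 [0.557 0.507 0.021]
spanner 0.59 [ 0.554 -0.438  0.005]
spanner 0.29 [0.654 0.03  0.029]
vblock 0.64 [ 0.782 -0.163  0.032]
caliper 0.94 [0.766 0.043 0.005]
parts_tray 0.65 [ 0.656 -0.382  0.004]
```

View pics/top0.png

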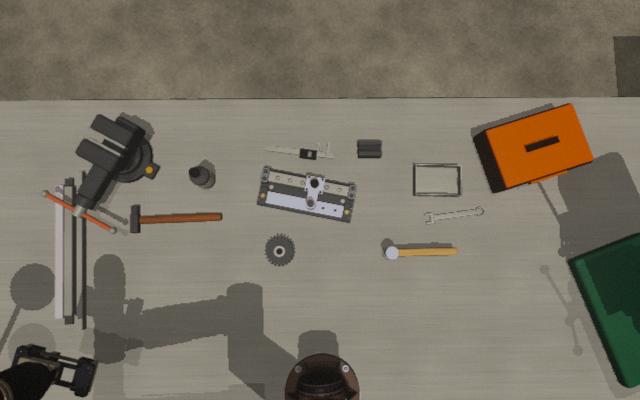

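View pics/scene0.png

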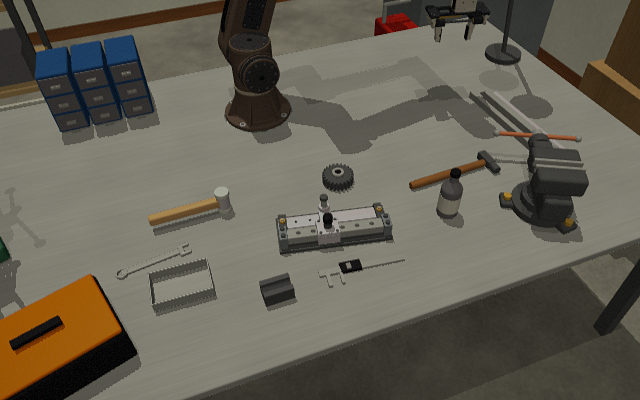

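The top picture shows the mallet head at (392,252) with its handle running right to (457,251). The jig is turned slightly, with the knob at (314,183), the punch at (310,202) and the gear at (280,250). The scene picture agrees: knob about (327,220), punch head (323,198), mallet head (222,198).

Run:
```python
from h import *
f=arm.grab_frame("top")
for n,u,v,z in [("head",392,252,.074),("hend",457,251,.051),("knob",314,183,.098),("punch",310,202,.105),("barL",263,203,.018),("barR",350,216,.018),("gear",280,250,.038)]: print(n,ray(f,u,v,z).round(4))
```

```text
head [ 0.4349 -0.2198  0.074 ]
hend [ 0.4356 -0.4283  0.051 ]
knob [0.648  0.0191 0.098 ]
punch [0.5888 0.0316 0.105 ]
barL [0.5947 0.1854 0.018 ]
barR [ 0.5503 -0.0959  0.018 ]
gear [0.4435 0.1284 0.038 ]
```

Emit:
servo_tool(deltas=[[-1,15,11,0,0,0,0],[-1,26,20,0,0,0,0],[-1,26,20,0,0,0,0],[-1,26,20,0,0,0,0],[-1,26,20,0,0,0,0],[-1,26,20,0,0,0,0],[-1,26,20,0,0,0,0],[-1,26,20,0,0,0,0],[-1,26,20,0,0,0,0],[-1,26,20,0,0,0,0],[-1,26,20,0,0,0,0],[-1,26,20,0,0,0,0],[-1,15,26,0,0,0,0],[-1,12,30,0,0,0,0],[-1,12,30,0,0,0,0],[-1,12,30,0,0,0,0],[-1,12,30,0,0,0,0],[-1,12,30,0,0,0,0],[-1,12,30,0,0,0,0],[-1,12,30,0,0,0,0]])

```text
t: 3.02
eef_pos: [0.4382, 0.1042, 0.227]
ee_rot: [-3.141, -0.001, -0.242]
force: [0.2, -0.7, -0.5]
width: 0.0877
gripper_force: 0.0
```

Emit:
servo_tool(deltas=[[-1,12,30,0,0,0,0],[-1,12,30,0,0,0,0],[-1,12,30,0,0,0,0],[-1,5,31,0,0,0,0],[-1,5,31,0,0,0,0],[-1,5,31,0,0,0,0],[-1,5,31,0,0,0,0],[-1,5,31,0,0,0,0],[-1,5,31,0,0,0,0],[-1,5,31,0,0,0,0],[-1,5,31,0,0,0,0]])

```text
t: 3.93
eef_pos: [0.4304, -0.2422, 0.2269]
ee_rot: [-3.142, -0.001, -0.243]
force: [-0.0, 0.6, -1.1]
width: 0.0877
gripper_force: 0.0
```

Emit:
servo_tool(deltas=[[-1,0,0,0,0,0,4],[-1,0,0,0,0,0,7],[-1,0,0,0,0,0,7],[-1,0,0,0,0,0,7],[-1,0,0,0,0,0,7],[-1,0,0,0,0,0,7],[-1,0,0,0,0,0,7],[-1,0,0,0,0,0,7],[-1,0,0,0,0,0,7],[-1,0,0,0,0,0,7],[-1,0,0,0,0,0,7],[-1,0,0,0,0,0,2],[-1,0,0,0,0,0,0]])

```text
t: 5.02
eef_pos: [0.4308, -0.2407, 0.2267]
ee_rot: [-3.141, -0.0, -1.571]
force: [0.2, 1.2, -0.1]
width: 0.0876
gripper_force: 0.0
```

Run:
```python
from h import *
f=arm.grab_frame("wrist"); save(f,"w1.png"); print(f["position"],f["orientation"])
print(proj(f,[.435,-.22,.074]),proj(f,[.435,-.43,.051]))
for q in("mallet_head","mallet_grip"):
    for r in arm.recognise(q,f)[:2]: print(q,round(r["conf"],2),w(f,r["at"]).round(3))
```

```text
[ 0.43073458 -0.30891274  0.38517316] [2.88452594e+00 7.68354677e-04 3.14098408e+00]
[315.16220244 205.84420801] [314.68054092   2.14815794]
mallet_head 0.96 [ 0.441 -0.316  0.05 ]
mallet_grip 0.69 [ 0.433 -0.316  0.054]
```

View pics/w1.png

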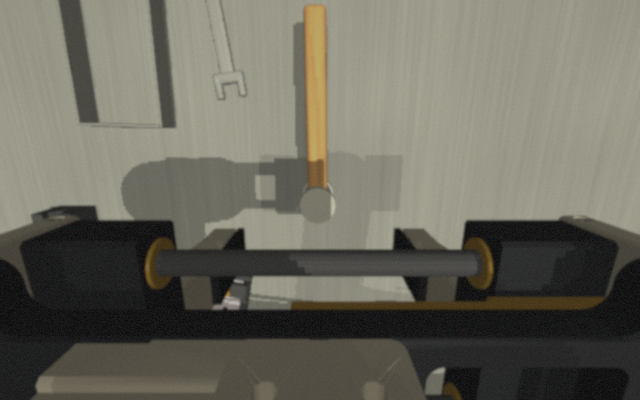

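The wrist view shows the mallet's head top at about (318,205) and the handle running straight up to (316,7); the grasp place is clear.

Run:
```python
from h import *
f=arm.grab_frame("wrist")
for a in [(318,205,.074),(316,9,.051),(316.5,100,.051),(317,180,.051)]: print(ray(f,*a).round(4))
```

```text
[ 0.4317 -0.221   0.074 ]
[ 0.4343 -0.4238  0.051 ]
[ 0.4337 -0.3352  0.051 ]
[ 0.433  -0.2453  0.051 ]
```

Emit:
servo_tool(deltas=[[-1,22,-1,0,0,0,0],[-1,22,-1,0,0,0,0],[-1,0,0,15,0,0,0],[-1,0,0,30,0,0,0],[-1,0,0,35,0,0,0],[-1,0,0,35,0,0,0],[-1,0,0,35,0,0,0],[-1,0,0,30,0,0,0],[-1,0,0,20,0,0,0],[-1,0,0,9,0,0,0],[-1,0,0,0,0,0,0],[1,0,0,0,0,0,0],[1,0,0,0,0,0,0],[1,0,0,0,0,0,0],[1,0,0,0,0,0,0],[1,0,0,0,0,0,0],[1,0,0,0,0,0,0],[1,0,0,0,0,0,0]], squeeze=60)

```text
t: 6.72
eef_pos: [0.433, -0.2847, 0.018]
ee_rot: [-3.141, -0.0, -1.569]
force: [-0.0, -0.5, -0.9]
width: 0.0466
gripper_force: 0.0
```

Emit:
servo_tool(deltas=[[1,0,0,0,0,0,0],[1,0,0,0,0,0,0],[1,0,0,0,0,0,0],[1,0,0,0,0,0,0],[1,0,0,0,0,0,0],[1,0,0,0,0,0,0],[1,0,0,0,0,0,0],[1,0,0,0,0,0,0],[1,0,0,-5,0,0,0],[1,0,0,-15,0,0,0],[1,0,0,-25,0,0,0],[1,0,0,-30,0,0,0],[1,0,0,-30,0,0,0],[1,0,0,-30,0,0,0],[1,0,0,-25,0,0,0],[1,0,0,-10,0,0,0],[1,0,0,0,0,0,0]])

```text
t: 8.13
eef_pos: [0.4339, -0.2849, 0.1897]
ee_rot: [-3.138, -0.001, -1.569]
force: [0.7, 0.0, -4.4]
width: 0.0237
gripper_force: 60.0
```

Emit:
servo_tool(deltas=[[1,-12,-8,0,0,0,0],[1,-25,-16,0,0,0,0],[1,-28,-17,0,0,0,0],[1,-28,-17,0,0,0,0],[1,-28,-17,0,0,0,0],[1,-28,-17,0,0,0,0],[1,-28,-17,0,0,0,0],[1,-28,-17,0,0,0,0],[1,-25,-16,0,0,0,0],[1,-18,-13,0,0,0,0],[1,0,0,0,0,0,0],[1,0,0,0,0,0,0]])

```text
t: 9.13
eef_pos: [0.5865, -0.0353, 0.1843]
ee_rot: [3.137, -0.001, -1.568]
force: [-0.1, -0.2, -5.2]
width: 0.0238
gripper_force: 60.0
```

Run:
```python
from h import *
f=arm.grab_frame("scene"); s=arm.get_state(); p=s["eef_pos"]; print(np.round(p,4))
c=f["color"][120:270,240:440]; cv2.imwrite("pics/s2.png",cv2.resize(c,None,fx=4,fy=4,interpolation=cv2.INTER_CUBIC)[:,:,::-1])
for P in([.589,.030,.105],[.589,.030,.172],[.648,.019,.098]): print(proj(f,P), (proj(f,P)-[240,120])*4)
t=arm.grab_frame("top")
c=t["color"][150:240,240:380]; cv2.imwrite("pics/t2.png",cv2.resize(c,None,fx=5,fy=5,interpolation=cv2.INTER_CUBIC)[:,:,::-1])
```

```text
[ 0.5861 -0.0361  0.1847]
[323.06719061 196.47550901] [332.26876245 305.90203606]
[322.75944591 178.3066107 ] [331.03778363 233.2264428 ]
[327.1888309  214.42571789] [348.75532361 377.70287155]
```

View pics/s2.png

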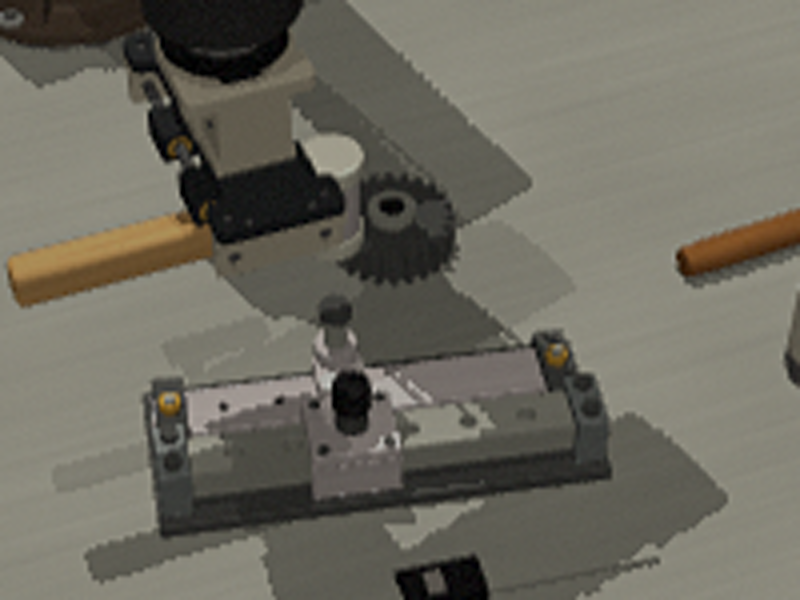

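The enlarged scene view shows the punch head at crop (335,303), within 2 mm of my estimate. The knob is at (351,378) and the mallet head's top at (335,155); the mallet hangs roughly level behind the punch.

Run:
```python
from h import *
f=arm.grab_frame("scene"); s=arm.get_state(); print(np.round(s["eef_pos"],4),np.round(s["ee_rot"],4))
for P in([.586,.0315,.241],[.586,-.1795,.216],[.586,-.1795,.190]): print((proj(f,P)-[240,120])*4)
print([ray(f,240+u/4,120+v/4,z).round(4) for u,v,z in((335,303,.105),(351,378,.098),(335,155,.241))])
```

```text
[ 0.5862 -0.037   0.186 ] [ 3.1387e+00 -4.0000e-04 -1.5699e+00]
[330.21669562 149.14794961]
[  6.60987003 264.26044188]
[ 11.90441253 294.43549069]
[array([0.5871, 0.0327, 0.105 ]), array([0.6488, 0.0203, 0.098 ]), array([0.5923, 0.0323, 0.241 ])]
```

View pics/t2.png

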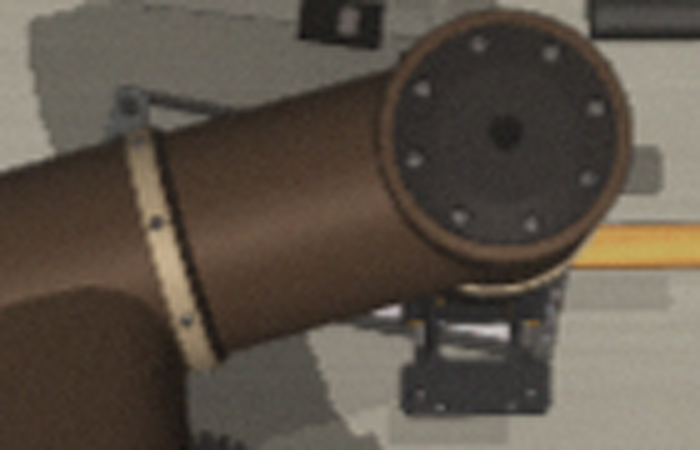

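Emit:
servo_tool(deltas=[[1,0,0,-10,0,0,0],[1,0,-1,-20,0,0,0],[1,0,0,0,0,0,0],[1,0,0,18,0,0,0],[1,0,0,40,0,0,0],[1,0,0,40,0,0,0],[1,0,0,20,0,0,0]], squeeze=60)

```text
t: 9.87
eef_pos: [0.588, -0.0377, 0.0976]
ee_rot: [-3.141, -0.001, -1.57]
force: [0.5, -18.5, 20.2]
width: 0.0239
gripper_force: 60.0
```

Emit:
servo_tool(deltas=[[1,0,0,-20,0,0,0],[1,0,0,-35,0,0,0],[1,0,0,-30,0,0,0],[1,0,0,0,0,0,0]])

```text
t: 10.2
eef_pos: [0.5921, -0.037, 0.1916]
ee_rot: [-3.131, 0.001, -1.569]
force: [1.4, 0.3, -3.2]
width: 0.0233
gripper_force: 60.0
```

Run:
```python
from h import *
f=arm.grab_frame("scene"); s=arm.get_state(); print(np.round(s["eef_pos"],4),np.round(s["ee_rot"],4))
c=f["color"][120:270,240:440]; cv2.imwrite("pics/s3.png",cv2.resize(c,None,fx=4,fy=4,interpolation=cv2.INTER_CUBIC)[:,:,::-1])
```

```text
[ 0.5906 -0.0367  0.1886] [-3.1339e+00  1.3000e-03 -1.5696e+00]
```

View pics/s3.png

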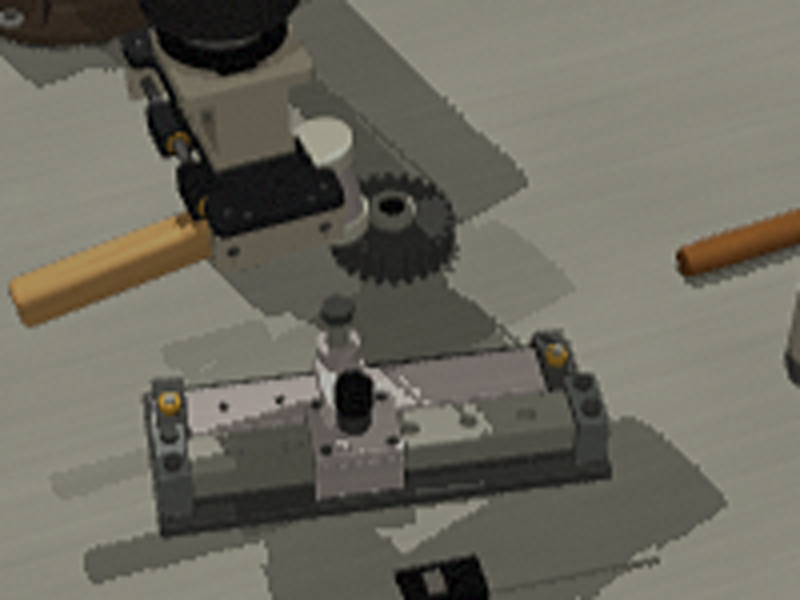

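The mallet's head top is now at crop (325,137) and its handle end at about (25,297). It has tilted in the grip, head up. I'll work out how far, since the tilt tells how deep the punch went.

Run:
```python
from h import *
f=arm.grab_frame("scene"); s=arm.get_state(); p=np.array(s["eef_pos"]); print(p.round(4))
for d in (0,4,8,12,16):
    a=np.radians(d); e=np.array([0,np.cos(a),np.sin(a)]); n=np.array([0,-np.sin(a),np.cos(a)]); g=p+[0,0,.019]
    P=[g+.067*e+.037*n, g-.143*e+.014*n, g-.143*e-.014*n, g+.067*e-.037*n]
    print(d,[((proj(f,q)-[240,120])*4).round(0) for q in P], "face z at strike", round(.0976+.019+.067*e[2]-.037*n[2],4))
```

```text
[ 0.589  -0.0366  0.1861]
0 [array([330., 151.]), array([  7., 264.]), array([ 13., 296.]), array([332., 237.])] face z at strike 0.0796
4 [array([326., 147.]), array([  8., 276.]), array([ 17., 307.]), array([335., 231.])] face z at strike 0.0844
8 [array([321., 143.]), array([ 10., 288.]), array([ 22., 317.]), array([338., 225.])] face z at strike 0.0893
12 [array([316., 139.]), array([ 13., 299.]), array([ 28., 327.]), array([340., 218.])] face z at strike 0.0943
16 [array([310., 135.]), array([ 18., 309.]), array([ 35., 336.]), array([342., 212.])] face z at strike 0.0995
```

Emit:
servo_tool(deltas=[[1,12,8,0,0,0,0],[1,25,16,0,0,0,0],[1,28,17,0,0,0,0],[1,28,17,0,0,0,0],[1,28,17,0,0,0,0],[1,28,17,0,0,0,0],[1,28,17,0,0,0,0],[1,28,17,0,0,0,0],[1,25,12,0,0,0,0],[1,18,8,0,0,0,0],[1,0,0,0,0,3,0],[1,0,0,0,0,3,0],[1,0,0,0,0,3,0],[1,0,0,0,0,0,0],[1,0,0,0,0,0,0]])

```text
t: 11.55
eef_pos: [0.4412, -0.284, 0.1832]
ee_rot: [3.139, -0.155, -1.568]
force: [0.5, 0.3, -4.9]
width: 0.0237
gripper_force: 60.0
```

Run:
```python
from h import *
f=arm.grab_frame("scene"); s=arm.get_state(); p=s["eef_pos"]; print(np.round(p,4),np.round(s["ee_rot"],4))
c=f["color"][100:250,100:300]; cv2.imwrite("pics/s4.png",cv2.resize(c,None,fx=4,fy=4,interpolation=cv2.INTER_CUBIC)[:,:,::-1])
g=p-.019*R.from_euler('xyz',s["ee_rot"]).apply([0,0,1])
for d in (-4,0,4,8):
    a=np.radians(d); e=np.array([0,np.cos(a),np.sin(a)]); n=np.array([0,-np.sin(a),np.cos(a)])
    P=[g+.067*e+.037*n, g-.143*e+.014*n, g-.143*e-.014*n, g+.067*e-.037*n]
    print(d,[((proj(f,q)-[100,100])*4).round(0) for q in P])
```

```text
[ 0.4419 -0.2842  0.1836] [ 3.1398 -0.1553 -1.5684]
-4 [array([459., 192.]), array([128., 282.]), array([137., 316.]), array([469., 278.])]
0 [array([454., 187.]), array([130., 295.]), array([142., 327.]), array([472., 272.])]
4 [array([449., 182.]), array([133., 307.]), array([149., 338.]), array([475., 266.])]
8 [array([443., 178.]), array([138., 318.]), array([156., 348.]), array([477., 260.])]
```

View pics/s4.png

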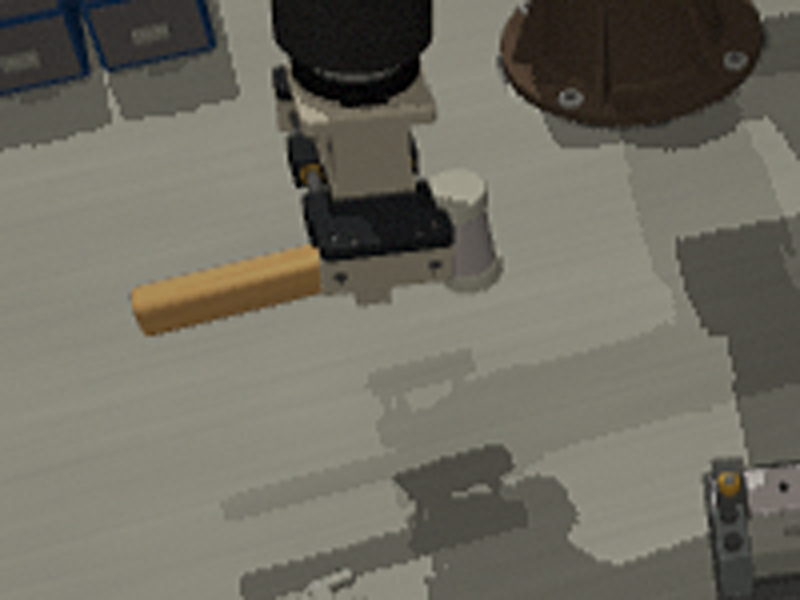

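The mallet now hangs level (handle end (133–148, 293–334), head upright at about (465,230)), so the 9° tilt means the face reached about 90 mm, i.e. the punch was fully down. Setting it down.

Emit:
servo_tool(deltas=[[1,-2,0,15,0,0,0],[1,-5,0,30,0,0,0],[1,-5,0,35,0,0,0],[1,-5,0,35,0,0,0],[1,-4,0,25,0,0,0],[1,-2,0,12,0,0,0],[1,-1,0,5,0,0,0],[1,-0.5,0,3,0,0,0],[1,0,0,0,0,0,0],[1,0,0,0,0,0,0]])

```text
t: 12.43
eef_pos: [0.4438, -0.2858, 0.0236]
ee_rot: [-3.14, -0.157, -1.57]
force: [0.3, 0.1, -4.4]
width: 0.0239
gripper_force: 60.0
```

Emit:
servo_tool(deltas=[[1,-0.3,0,2,0,0,0],[1,-0.3,0,2,0,0,0],[1,0,0,0,0,0,0]])

```text
t: 12.68
eef_pos: [0.4431, -0.2855, 0.019]
ee_rot: [-3.141, -0.157, -1.569]
force: [0.4, -0.1, -4.0]
width: 0.023
gripper_force: 60.0
```

Emit:
servo_tool(deltas=[[1,-0.3,0,1.5,0,0,0],[1,0,0,0,0,0,0],[1,0,0,0,0,0,0]])

```text
t: 12.93
eef_pos: [0.4428, -0.2854, 0.0172]
ee_rot: [-3.142, -0.157, -1.569]
force: [0.0, 0.2, -5.0]
width: 0.0238
gripper_force: 60.0
```

Emit:
servo_tool(deltas=[[1,-0.3,0,2,0,0,0],[1,0,0,0,0,0,0],[1,0,0,0,0,0,0]])

```text
t: 13.18
eef_pos: [0.4432, -0.2858, 0.0161]
ee_rot: [-3.141, -0.158, -1.569]
force: [-2.3, -0.3, 8.9]
width: 0.0237
gripper_force: 60.0
```

Emit:
servo_tool(deltas=[[-1,0,0,0,0,0,0],[-1,0,0,0,0,0,0],[-1,0,0,0,0,0,0],[-1,0,0,0,0,0,0],[-1,0,0,0,0,0,0],[-1,0,0,0,0,0,0],[-1,3,0,-15,0,0,0],[-1,5,0,-30,0,0,0],[-1,5,0,-35,0,0,0],[-1,5,0,-35,0,0,0],[-1,5,0,-35,0,0,0],[-1,5,0,-35,0,0,0],[-1,2,0,-15,0,0,0],[-1,0,0,0,0,-4.5,0],[-1,0,0,0,0,-4.5,0],[-1,0,0,0,0,0,0]])

```text
t: 14.52
eef_pos: [0.444, -0.2845, 0.2182]
ee_rot: [-3.139, 0.004, -1.57]
force: [0.4, -0.2, 2.0]
width: 0.0877
gripper_force: 0.0
```

Emit:
servo_tool(deltas=[[-1,-14,-9,0,0,0,0],[-1,-29,-19,0,0,0,0],[-1,-29,-20,0,0,0,0],[-1,-29,-20,0,0,0,0],[-1,-29,-20,0,0,0,0],[-1,-29,-20,0,0,0,0],[-1,-29,-20,0,0,0,0],[-1,-29,-20,0,0,0,0],[-1,-29,-20,0,0,0,0],[-1,-29,-19,0,0,0,0],[-1,-29,-18,0,0,0,0],[-1,0,0,0,0,0,-3],[-1,0,0,0,0,0,-7],[-1,0,0,0,0,0,-7],[-1,0,0,0,0,0,-7],[-1,0,0,0,0,0,-7],[-1,0,0,0,0,0,-7],[-1,0,0,0,0,0,-7],[-1,0,0,0,0,0,-7],[-1,0,0,0,0,0,-7]])

```text
t: 16.18
eef_pos: [0.647, 0.0205, 0.2167]
ee_rot: [3.14, -0.001, -0.534]
force: [-0.2, -0.1, -0.4]
width: 0.0876
gripper_force: 0.0
```

Emit:
servo_tool(deltas=[[-1,0,0,0,0,0,-7],[-1,0,0,0,0,0,-7],[-1,0,0,0,0,0,-7],[-1,0,0,0,0,0,0],[-1,0,0,0,0,0,0]])

```text
t: 16.6
eef_pos: [0.6471, 0.0205, 0.2168]
ee_rot: [3.14, 0.0, -0.177]
force: [-0.7, -0.2, 0.2]
width: 0.0873
gripper_force: 0.0
```

Run:
```python
from h import *
f=arm.grab_frame("wrist"); save(f,"w5.png"); s=arm.get_state(); print(np.round(s["eef_pos"],4),np.round(s["ee_rot"],4),f["position"],f["orientation"])
print(proj(f,[.6485,.02,.098]),proj(f,[.588,.0325,.105]))
for q in("knob_center","punch_top"):
    for r in arm.recognise(q,f)[:2]: print(q,round(r["conf"],2),w(f,r["at"]).round(3))
```

```text
[0.6472 0.0206 0.217 ] [ 3.1406e+00  2.0000e-04 -1.7750e-01] [0.71415144 0.0085508  0.37528604] [ 2.88501023e+00 -7.88241444e-04 -1.74832569e+00]
[318.7793733  193.83833735] [317.20653091 253.84461424]
knob_center 0.71 [0.649 0.02  0.097]
```

View pics/w5.png

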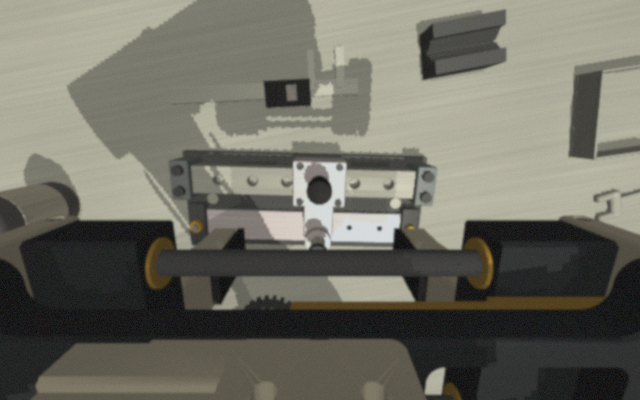

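The knob is at (319,190) in the wrist view, with the rail holes at x = 218, 253, 287, (321 hidden), 355, 389. The pin is therefore in the jig y = −20 mm hole and the next one is at image left. The rail is turned about 1.7° from the tool.

Emit:
servo_tool(deltas=[[-1,3,0,0,0,0,1.6],[-1,0,0,15,0,0,0],[-1,0,0,30,0,0,0],[-1,0,0,35,0,0,0],[-1,0,0,30,0,0,0],[-1,0,0,20,0,0,0],[-1,0,0,12,0,0,0],[-1,0,0,6,0,0,0],[-1,0,0,0,0,0,0]])

```text
t: 17.5
eef_pos: [0.65, 0.0199, 0.0684]
ee_rot: [3.141, 0.001, -0.202]
force: [0.0, 0.6, 0.0]
width: 0.0879
gripper_force: 0.0
```

Emit:
servo_tool(deltas=[[1,0,0,0,0,0,0],[1,0,0,0,0,0,0],[1,0,0,0,0,0,0],[1,0,0,0,0,0,0],[1,0,0,0,0,0,0],[1,0,0,0,0,0,0],[1,0,0,0,0,0,0],[1,0,0,0,0,0,0],[1,0,0,0,0,0,0],[1,0,0,0,0,0,0],[1,0,0,0,0,0,0],[1,0,0,0,0,0,0],[1,0,0,0,0,0,0],[1,0,0,0,0,0,0],[1,0,0,0,0,0,0]], squeeze=40)

```text
t: 18.75
eef_pos: [0.6502, 0.0197, 0.0693]
ee_rot: [3.141, 0.0, -0.201]
force: [-0.2, -3.8, 1.1]
width: 0.0251
gripper_force: 40.0
```

Emit:
servo_tool(deltas=[[1,0,0,-3,0,0,0],[1,0,0,-4,0,0,0],[1,0,0,-4,0,0,0],[1,0,0,-2,0,0,0],[1,0,0,0,0,0,0],[1,0,0,0,0,0,0]], squeeze=55)

```text
t: 19.25
eef_pos: [0.6501, 0.0201, 0.0812]
ee_rot: [-3.142, 0.001, -0.201]
force: [4.6, -2.8, -13.3]
width: 0.0248
gripper_force: 55.0
```

Emit:
servo_tool(deltas=[[1,0,-3,0,0,0,0],[1,0,-5,0,0,0,0],[1,0,-6,0,0,0,0],[1,0,-6,0,0,0,0],[1,0,-6,0,0,0,0],[1,0,-6,0,0,0,0],[1,0,-5,0,0,0,0],[1,0,-3,0,0,0,0],[1,0,0,0,0,0,0],[1,0,0,0,0,0,0],[1,0,0,0,0,0,0]])

```text
t: 20.17
eef_pos: [0.6584, 0.06, 0.0813]
ee_rot: [-3.141, 0.0, -0.201]
force: [5.1, 0.6, -12.0]
width: 0.0251
gripper_force: 55.0
```

Run:
```python
from h import *
s=arm.get_state(); print(np.round(s["eef_pos"],4),np.round(s["force"],1))
f=arm.grab_frame("scene")
c=f["color"][145:265,265:425]; cv2.imwrite("pics/s6.png",cv2.resize(c,None,fx=5,fy=5,interpolation=cv2.INTER_CUBIC)[:,:,::-1])
```

```text
[0.6584 0.06   0.0813] [  5.1   0.6 -12. ]
```

View pics/s6.png

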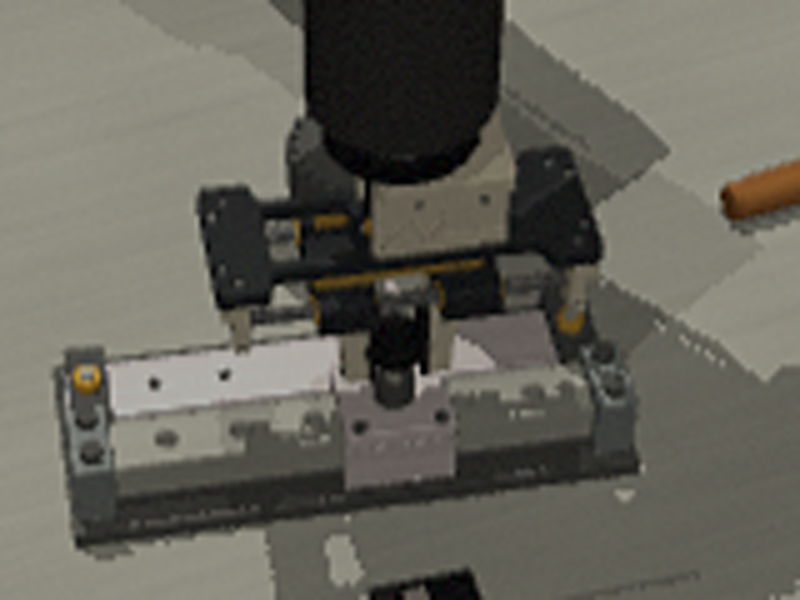

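The carriage is now over the next hole by travel, with the knob at crop (392,350). The flat bar shows the two old marks at (154,383) and (224,375); no third one shows at (294,367), but the blow's force and tilt both say the punch bottomed. Lowering the pin gently.

Emit:
servo_tool(deltas=[[1,0,0,2,0,0,0],[1,0,0,2,0,0,0],[1,0,0,1,0,0,0],[1,0,0,0,0,0,0],[1,0,0,0,0,0,0]])

```text
t: 20.63
eef_pos: [0.6583, 0.0592, 0.0773]
ee_rot: [-3.142, 0.0, -0.201]
force: [3.5, 1.5, -10.3]
width: 0.0245
gripper_force: 55.0
```

Emit:
servo_tool(deltas=[[1,0,0,2,0,0,0],[1,0,0,2,0,0,0],[1,0,0,2,0,0,0],[1,0,0,1,0,0,0],[1,0,0,0,0,0,0],[1,0,0,0,0,0,0]])

```text
t: 21.13
eef_pos: [0.6582, 0.0588, 0.0703]
ee_rot: [3.141, 0.0, -0.201]
force: [2.4, -2.6, -7.7]
width: 0.0247
gripper_force: 55.0
```

Emit:
servo_tool(deltas=[[1,0,0,1,0,0,0],[1,0,0,0.8,0,0,0],[1,0,0,0,0,0,0],[1,0,0,0,0,0,0]])

```text
t: 21.47
eef_pos: [0.6583, 0.0588, 0.0693]
ee_rot: [3.141, -0.0, -0.201]
force: [-1.4, -2.7, 2.4]
width: 0.0249
gripper_force: 55.0
```

Run:
```python
from h import *
s=arm.get_state(); print(s["t"],np.round(s["eef_pos"],4),np.round(s["force"],1))
f=arm.grab_frame("scene")
for q in("mallet_head","knob_center","punch_top"):
    for r in arm.recognise(q,f)[:1]: print(q,round(r["conf"],2),w(f,r["at"]).round(3))
print(arm.job_done())
```

```text
21.4667 [0.6583 0.0588 0.0693] [-1.4 -2.7  2.4]
mallet_head 0.86 [ 0.451 -0.289  0.049]
punch_top 0.55 [0.768 0.041 0.006]
the job is handed in; nothing more can be done
None
```

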